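Close a substrate tub and slide it under the staging shelf

ROBOT

A 6-joint arm with a two-finger parallel gripper is mounted at the origin on the work surface. World frame = base frame: x ahead of the robot, y to its left, z up, the work surface at z = 0. Lengths are in m, angles in degrees, forces in N, time in s.
With the tool pointing down it reaches from about 0.325 to 0.9 m from the base axis. Payload 6.1 kg.
Tool frame: the origin (TCP) lies between the finger pads; the fingertips stand 25 mm ahead of it and the grasp point (between the pads) lies 6 mm ahead of it; z points along the fingers, y is the line along which they close (so a half turn about z gives the same grasp; the last joint's range is limited). The gripper opens to 87 mm and grips with 3 to 60 N. Pads are 19 mm wide; open, the fingers measure 117 mm over their backs; the gripper's body (75 mm by 190 mm) begins 51 mm behind the grasp point.
Start: joints at [57.004, 12.628, 87.462, -0, 79.91, -7.225], TCP at [0.272, 0.563, 0.248] pointing down, gripper open.
Joint ranges: [-170.65, 170.65], [-52.31, 119.04], [5.05, 147.46], [-71.25, 251.25], [11.57, 151.72], [-153.62, 153.62]. Speed limits (degrees/s): [147.25, 147.25, 172.46, 180, 180, 180].

INTERFACE

Orientations are given as [roll, pitch, yaw] about the fixed x, y, z axes, in that order (R = Rz(yaw) Ry(pitch) Rx(roll)).
In Python, from rig import * gives the robot as it stands.
- The arm moves only by the shell command python3 -m inch 'ROWS' [FORCE]. ROWS is JSON, a list of rows, each an object with "translation": the shift along the tool's x, y, z normalised to -1 to 1, where 1 is 0.06 m, a list of three; "yaw": the turn about the tool's z normalised to -1 to 1, where 1 is 0.08 rad; "jaw": the finger opening in mm, from 0 to 87. A call has exactly 5 rows; each row shifts and turns the commanded pose from where the row before left it, along the tool's axes as they then stand; what a row does not reach is not made up. A row lasts 1/8 s, in which the tool goes at most 62.5 mm and 10.7 degrees, less where a joint would pass 70% of its speed; a pose out of reach is approached as far as the arm can. A call with a number of a shift or a turn outside -1 to 1 is refused whole. A call with a gripper value outside its range is refused whole. The fingers move at their own pace and stop on an object; FORCE is the grip in N (left out, the last holds). Time passes only in rows, so rows that do not move let the fingers close, or fill a call up. It gives the time, the measured TCP pose, the force, the opening and the grip force at its end, in the units of the state.
- get_state(): the state, without advancing time (a new reading comes with each control period).
- snapshot(name): name is "scene" or "side" or "wrist"; returns the picture (480x640x3 uint8, red, green, blue); there is no depth.
- camera_params(name): a dict with "mtx" (3x3 intrinsics, pixels), "view" (4x4, takes a point from world to camera coordinates). Camera axes: x right, y down, z forward; pixel columns grow to the right and rows downward; lengths in m; the calibration is good to about 2 mm. A picture is of the moment at which its call begins: read the wrist's pose just before it. camera_params takes no time and is no camera call; for the wrist camera it gives the pose at the moment of the call.
- finish_job(): hands the job in; it is judged then, once.
The state is a dict: "time": time; "joint_pos": joint angles; "qd": joint speeds; "tau": joint torques, N m; "position": TCP position; "tcp_rot": TCP orientation; "force": force on the tool from outside, world axes, zero at the start; "moment": the same for the moment, N m; "opening": finger opening in m; "grasp_force": force on a finger pad.
Only numpy, scipy, OpenCV 4.12 (cv2) and the standard library are available. Lean on these libraries where they do the work, as an engineer would, in place of code of your own. Each camera call takes 0.05 s, during which the arm holds its last target. There are 200 camera calls.

TASK

The blue-lidded tub in the rack's lane has its lid only half on: press the lid down until it is fully home, with no black seal showing. Then slide the closed tub along its own lane, in under the shelf, until it stands against the yellow back stop. Leave the white-lidded tub in the other lane and the orange tape roll on the shelf where they are.

Things in the scene. Friction and masses are not known exactly. Their poses are not given: they have to be found in the camera images.
- rack: Fixed metal rack with two parallel lanes, 350 x 292 mm, 124 mm high, turned up to 17 degrees either way. Origin on the table, midway between the lanes; x runs along the lanes towards the back stop, away from the robot, y left, z up. Floor plate 6 mm thick, x -185 to 165 mm. Lane centres at y = +70 and -70 mm; lanes 112 mm wide between guide rails with tops 28 mm above the table.
- shelf_edge (a point): Middle of the lower front edge of the rack's fixed shelf, 104 mm above the table. The shelf covers both lanes from here (rack x = 56 mm) to the rack's far end (x = 165 mm), underside at 104 mm, top at 116 mm, with a yellow front edge 20 mm high up to 124 mm.
- back_stop (a point): Middle of the near face of the yellow back stop, 40 mm high, that closes both lanes at their far end under the shelf (rack x = 147 mm); the point is 6 mm above the table. A tub touching the stop has its origin at rack x = 77 mm, and its near end sticks out about 54 mm in front of the shelf's edge.
- tub: Cream tub to be closed, 0.3 to 0.7 kg, loose, in either one of the two lanes, in front of the shelf, on the floor plate, long side along the lane. Body 140 (x) x 100 (y) mm, 64 mm high, then a rim 150 x 110 mm from 64 to 70 mm, then a black seal neck up to 88 mm that the lid goes over. Origin: middle of its underside; x axis along the lane to the stop within 2 degrees, z up.
- lid_top (a point): Middle of the top of the blue lid, which is flat, 150 x 110 mm and 20 mm tall, with a pale round filter disc. Fully home, this point is 90 mm above the tub's underside (96 mm above the table); at the start it is 12 to 16 mm higher, too high to go under the shelf. The lid goes straight down wherever it is pressed.
- blue_lid (a joint): How far the blue lid has been pressed down on its tub, in m: 0 = resting loosely, 0.016 = fully home (hard stop); it starts at 0 to 0.004. A stiff friction of about 7 N must be overcome; the lid stays where it is left and does not spring back.
- white_tub: Tub of the same size and shape, lid white and already home (90 mm high in all), loose in the other lane beside the blue-lidded tub, to be left alone. Origin: middle of its underside.
- tape_roll: Orange tape roll, 84 mm in diameter, 24 mm high, lying loose on top of the shelf, to be left alone. Origin: middle of its underside.
Mind the look-alikes: they are no part of the job. What is shaped like the tub but turquoise is not meant.

How it is judged:
By the outcome, as a careful person would: the job done as asked, in the order asked, and still so for the second after the job is handed in, with the robot touching nothing.
It also fails if it takes over 45 s, if anything falls off the work surface, if the arm or the gripper's body presses on something with over 40 N, if the wrist force passes 120 N, or if a joint passes its speed limit or range.

## Working session

There is one attempt and no reset: what is moved stays moved. The work goes in short steps, Python scripts to look and compute and a shell command to move; the robot and the scene stay as the last step left them, time stands still between calls to the robot, and variables do not carry over. Pictures are saved under pics/ and viewed, at most 10 in all, crops included, and the job is handed in when it is done.

```bash
ls; mkdir -p pics
python3 - <<'E'
from rig import *
import cv2
for n in("scene","side"):
    im=snapshot(n); cv2.imwrite(f"pics/{n}0.png",im[:,:,::-1])
print(get_state())
E
```

```text
pics
{'time': 0.1, 'joint_pos': array([ 5.70029699e+01,  1.26689653e+01,  8.75201635e+01, -6.14943416e-04,
        7.99091210e+01, -7.22444808e+00]), 'qd': array([-9.01632894e-02, -1.16732749e-01, -2.60194825e-01,  2.13694013e-05,
       -8.20390998e-03,  1.10867647e-02]), 'tau': array([ 2.37902832e-04, -4.95947278e+01, -3.88516438e+01,  7.01158983e-02,
        5.16034698e-02, -5.66938786e-05]), 'position': array([0.27146858, 0.56239351, 0.2465568 ]), 'tcp_rot': array([-1.79902454e+02, -1.17551023e-02,  1.54227516e+02]), 'force': array([ 0.38085104, -0.18305705, -0.17695724]), 'moment': array([0.02069239, 0.02148817, 0.03905294]), 'grasp_force': 0.0, 'opening': 0.08718189202386371}
```

View pics/scene0.png

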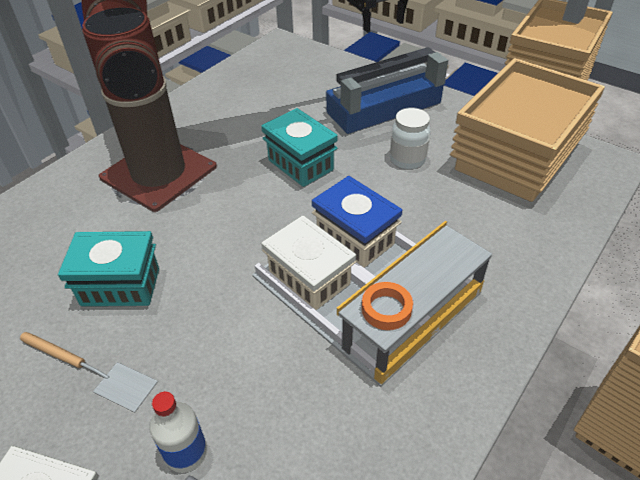

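View pics/side0.png

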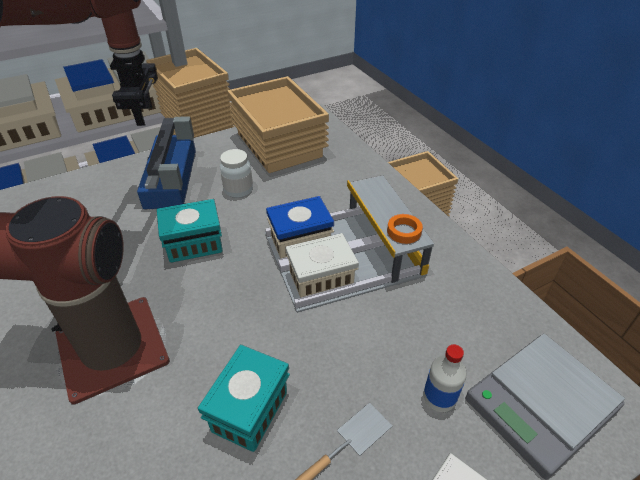

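Scene view: the blue-lidded tub in the rack is at (357,210), and in the side view at (300,217). It could be mistaken for:
- the turquoise tubs at scene (300,145) and (107,265)
- the white-lidded tub at (308,250)
- the blue clamp-like tool at (385,95)
- the blue-lidded stock boxes in the background, e.g. (372,46), (470,78)

I choose the one at (357,210): blue lid, cream body, standing in the rack lane. Next comes one close crop and the measurement.

```bash
cat > h.py <<'E'
from rig import *
import cv2, numpy as np
def ray(n,uv,P=None):
    P=P or camera_params(n); V=np.array(P["view"]);K=np.array(P["mtx"])
    R=V[:3,:3]; c=-R.T@V[:3,3]; d=R.T@np.linalg.inv(K)@np.r_[uv,1.]
    return c,d/np.linalg.norm(d)
def onz(n,uv,z,P=None):
    c,d=ray(n,uv,P); return c+d*(z-c[2])/d[2]
def tri(u1,u2,n1="scene",n2="side"):
    c1,d1=ray(n1,u1);c2,d2=ray(n2,u2)
    t=np.linalg.lstsq(np.c_[d1,-d2],c2-c1,rcond=None)[0]
    a,b=c1+t[0]*d1,c2+t[1]*d2
    return (a+b)/2,np.linalg.norm(a-b)
def blob(m,at):
    n,l=cv2.connectedComponents(m.astype(np.uint8)); return l==l[at[1],at[0]]
def hsv(im): return cv2.cvtColor(im,cv2.COLOR_RGB2HSV)
E
python3 - <<'E'
from h import *
D={}
for n,b,o in(("scene",(335,205),(368,306)),("side",(280,218),(393,228))):
    im=cv2.imread(f"pics/{n}0.png")[:,:,::-1].copy(); h=hsv(im)
    H,S,V=[h[:,:,i].astype(int) for i in range(3)]
    bl=blob((H>108)&(H<125)&(S>150)&(V>60),b)
    c=max(cv2.findContours(bl.astype(np.uint8),0,1)[0],key=cv2.contourArea)
    f=cv2.drawContours(np.zeros(bl.shape,np.uint8),[c],-1,1,-1)
    disc=blob((f>0)&(S<60)&(V>150),(357,204) if n=="scene" else (300,214))
    ys,xs=np.nonzero(disc); D[n]=np.r_[xs.mean(),ys.mean()]
    # top face: brighter
    print(n,"disc",D[n],disc.sum(),np.percentile(V[bl],[5,20,40,60,80,95]))
    top=bl&(V>np.percentile(V[bl],60)-25)|disc
    tc=max(cv2.findContours(top.astype(np.uint8),0,1)[0],key=cv2.contourArea)
    q=cv2.approxPolyDP(cv2.convexHull(tc),5,True)[:,0]; print("top",q.tolist())
    D[n+"q"]=q
    ye=(H>18)&(H<30)&(S>150)&(V>80)
    cc=[k for k in cv2.findContours(ye.astype(np.uint8),0,1)[0] if cv2.contourArea(k)>30]
    for k in cc: print("yel",cv2.contourArea(k),cv2.boxPoints(cv2.minAreaRect(k)).round(0).tolist())
p,e=tri(D["scene"],D["side"]);print("lid",p,e)
for n in("scene","side"):
    print(n,[onz(n,q,p[2]).round(4).tolist()[:2] for q in D[n+"q"]])
a=cv2.imread("pics/scene0.png")[170:400,240:510]; b=cv2.imread("pics/side0.png")[160:320,250:450]
a=cv2.resize(a,(470,400));b=cv2.resize(b,(320,256));o=np.zeros((400,800,3),np.uint8);o[:,:470]=a;o[:256,470:790]=b
cv2.imwrite("pics/crop.png",o)
E
```

```text
scene disc [356.25254582 203.83706721] 491 [160. 188. 191. 193. 194. 196.]
top [[313, 199], [349, 176], [401, 209], [364, 236]]
yel 1466.0 [[370.0, 373.0], [476.0, 275.0], [486.0, 286.0], [380.0, 384.0]]
yel 299.5 [[334.0, 309.0], [444.0, 219.0], [447.0, 223.0], [337.0, 313.0]]
side disc [299.17454545 213.74181818] 275 [ 91.  147.4 170.  171.  172.  173. ]
top [[333, 220], [278, 234], [267, 208], [319, 196]]
yel 41.0 [[421.0, 274.0], [423.0, 264.0], [428.0, 265.0], [426.0, 275.0]]
yel 115.0 [[408.0, 254.0], [417.0, 248.0], [425.0, 260.0], [416.0, 266.0]]
yel 308.0 [[345.0, 183.0], [349.0, 180.0], [396.0, 254.0], [392.0, 256.0]]
lid [0.52061989 0.08972509 0.10827219] 0.002055683529976478
scene [[0.4411, 0.0518], [0.4592, 0.1531], [0.6003, 0.1306], [0.5825, 0.0259]]
side [[0.5845, 0.0254], [0.4401, 0.0456], [0.4574, 0.1489], [0.6, 0.1273]]
```

View pics/crop.png

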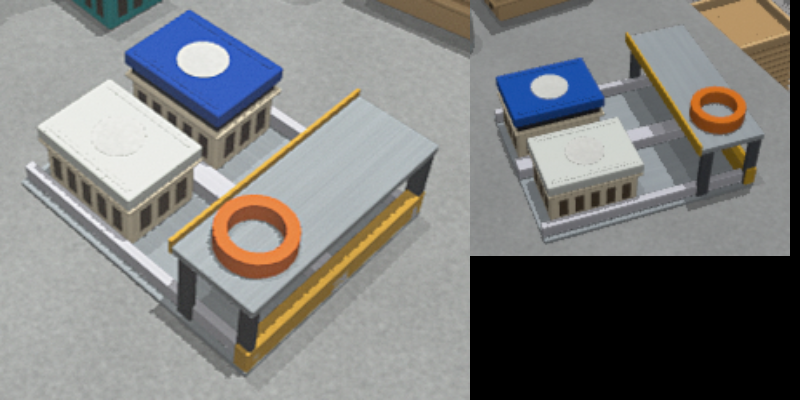

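The crop confirms the choice: blue lid and cream body in the rack's left lane, with the white tub beside it. Now I'll get the rack's yaw and the first move.

Run:
```python
from h import *
E={}
for n in("scene","side"):
    im=cv2.imread(f"pics/{n}0.png")[:,:,::-1].copy(); h=hsv(im)
    H,S,V=[h[:,:,i].astype(int) for i in range(3)]
    ye=blob((H>18)&(H<30)&(S>150)&(V>80),(0,0)) if 0 else ((H>18)&(H<30)&(S>150)&(V>80)).astype(np.uint8)
    cs=[k for k in cv2.findContours(ye,0,1)[0] if cv2.contourArea(k)>30]
    k=[c for c in cs if cv2.pointPolygonTest(c,(390.,265.) if n=="scene" else (370.,218.),True)>-8][0][:,0]
    a,b=k[k[:,1].argmin()],k[k[:,1].argmax()]
    E[n]=(a,b); A,B=onz(n,a,.124),onz(n,b,.124); d=A-B
    print(n,a,b,A.round(4),B.round(4),"yaw",np.degrees(np.arctan2(-d[0],d[1])),np.linalg.norm(d))
for i in(0,1): print(tri(E["scene"][i],E["side"][i]))
s=get_state();print(s["position"],s["tcp_rot"])
d=np.array([.5206,.0897,.2])-s["position"]
t=np.radians(s["tcp_rot"][2]); 
print("tool shift units (x,y) now:",d[0]*np.cos(t)+d[1]*np.sin(t),d[0]*np.sin(t)-d[1]*np.cos(t),-d[2])
```

```text
scene [445 221] [337 313] [0.6926 0.1359 0.124 ] [ 0.6525 -0.1594  0.124 ] yaw -7.71844494117738 0.298012719606746
side [348 181] [393 256] [0.6911 0.1291 0.124 ] [ 0.6343 -0.1648  0.124 ] yaw -10.950020355036777 0.2993534333754497
(array([0.69296104, 0.13377518, 0.12287402]), np.float64(0.004646875265866683))
(array([ 0.64572504, -0.15054064,  0.10688396]), np.float64(0.0023633569547163637))
[0.27146858 0.56239351 0.2465568 ] [-1.79902454e+02 -1.17551023e-02  1.54227516e+02]
tool shift units (x,y) now: -0.42987625700040155 -0.3173515825628207 0.04655679791532838
```

```bash
python3 -m inch '[{"translation":[-0.8,-0.59,0],"yaw":-0.74,"jaw":30},{"translation":[-0.8,-0.59,0],"yaw":-0.74,"jaw":30},{"translation":[-0.8,-0.59,0],"yaw":-0.74,"jaw":30},{"translation":[-0.8,-0.59,0],"yaw":-0.74,"jaw":30},{"translation":[-0.8,-0.59,0],"yaw":-0.74,"jaw":30}]'
cat > go.py <<'E'
from h import *
import sys
T=np.array(eval(sys.argv[1])); s=get_state(); p=s["position"]; r=np.radians(s["tcp_rot"][2]); d=T-p
print("mm tool",np.round(1000*np.r_[d[0]*np.cos(r)+d[1]*np.sin(r),d[0]*np.sin(r)-d[1]*np.cos(r),-d[2]],1),"units",np.round(np.r_[d[0]*np.cos(r)+d[1]*np.sin(r),d[0]*np.sin(r)-d[1]*np.cos(r),-d[2]]/.06,2),s["tcp_rot"],s["force"].round(1),s["time"])
E
python3 go.py '[.5206,.0897,.20]'
```

```text
time: 0.72
position: [0.4411, 0.3165, 0.2473]
tcp_rot: [-180.0, -0.0, 171.3]
force: [0.1, 0.9, -0.3]
opening: 0.045
grasp_force: 0.0
mm tool [-112.9 -212.2   47.3] units [-1.88 -3.54  0.79] [-1.79994169e+02 -1.30998410e-02  1.71314626e+02] [ 0.1  0.9 -0.3] 0.725
```

```bash
python3 -m inch '[{"translation":[-0.46,-0.88,0],"yaw":0,"jaw":30},{"translation":[-0.46,-0.88,0],"yaw":0,"jaw":30},{"translation":[-0.46,-0.88,0],"yaw":0,"jaw":30},{"translation":[-0.46,-0.88,0.1],"yaw":0,"jaw":30},{"translation":[0,0,0.69],"yaw":0,"jaw":30}]'; python3 go.py '[.5206,.0897,.143]'
python3 - <<'E'
from h import *
P=camera_params("wrist");im=snapshot("wrist");cv2.imwrite("pics/w1.png",im[:,:,::-1])
E
```

```text
time: 1.35
position: [0.5206, 0.0886, 0.2025]
tcp_rot: [180.0, 0.4, 170.9]
force: [-0.1, 0.0, 1.0]
opening: 0.0303
grasp_force: 0.0
mm tool [ 0.2  1.1 59.5] units [0.   0.02 0.99] [179.98880614   0.40879254 170.86755261] [-0.1  0.   1. ] 1.35
```

View pics/w1.png

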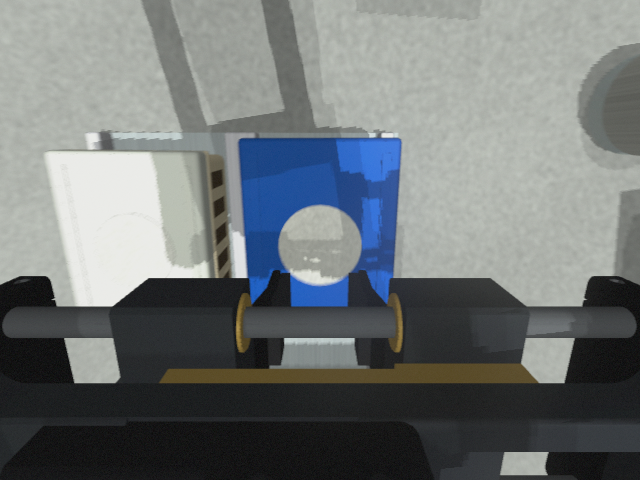

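The wrist view shows the blue lid with its edges upright and its disc at (320,245), centred between the fingers. The tool is aligned over the lid, and the white tub is clear on the left. I'll descend.

```bash
python3 -m inch '[{"translation":[0,0,0.35],"yaw":0,"jaw":30},{"translation":[0,0,0.35],"yaw":0,"jaw":30},{"translation":[0,0,0.25],"yaw":0,"jaw":30},{"translation":[0,0,0],"yaw":0,"jaw":30},{"translation":[0,0,0],"yaw":0,"jaw":30}]'; python3 -m inch '[{"translation":[0,0,0.06],"yaw":0,"jaw":30},{"translation":[0,0,0.06],"yaw":0,"jaw":30},{"translation":[0,0,0.06],"yaw":0,"jaw":30},{"translation":[0,0,0],"yaw":0,"jaw":30},{"translation":[0,0,0],"yaw":0,"jaw":30}]'
```

```text
time: 2.02
position: [0.5177, 0.0929, 0.1439]
tcp_rot: [180.0, 0.0, 171.2]
force: [-0.3, -0.2, -0.2]
opening: 0.0301
grasp_force: 0.0
time: 2.65
position: [0.5175, 0.0926, 0.1326]
tcp_rot: [180.0, 0.0, 171.2]
force: [0.2, 0.8, 2.8]
opening: 0.0302
grasp_force: 1.3
```

```bash
python3 -m inch '[{"translation":[0,0,0.05],"yaw":0,"jaw":30},{"translation":[0,0,0.05],"yaw":0,"jaw":30},{"translation":[0,0,0.05],"yaw":0,"jaw":30},{"translation":[0,0,0.03],"yaw":0,"jaw":30},{"translation":[0,0,0],"yaw":0,"jaw":30}]'; python3 go.py '[.5206,.0897,.121]'
```

```text
time: 3.28
position: [0.5175, 0.0926, 0.122]
tcp_rot: [180.0, 0.0, 171.2]
force: [-1.6, -0.5, 4.5]
opening: 0.0299
grasp_force: 2.4
mm tool [-3.5 -2.4  1. ] units [-0.06 -0.04  0.02] [1.79993037e+02 3.41693653e-02 1.71189714e+02] [-1.6 -0.5  4.5] 3.275
```

```bash
python3 -m inch '[{"translation":[0,0,0.02],"yaw":0,"jaw":30},{"translation":[0,0,0.02],"yaw":0,"jaw":30},{"translation":[0,0,0],"yaw":0,"jaw":30},{"translation":[0,0,0],"yaw":0,"jaw":30},{"translation":[0,0,0],"yaw":0,"jaw":30}]'
```

```text
time: 3.9
position: [0.5176, 0.0927, 0.1212]
tcp_rot: [-180.0, 0.0, 171.2]
force: [-6.7, -0.2, 16.5]
opening: 0.03
grasp_force: 8.5
```

```bash
python3 -m inch '[{"translation":[0,0,0.02],"yaw":0,"jaw":30},{"translation":[0,0,0],"yaw":0,"jaw":30},{"translation":[0,0,0],"yaw":0,"jaw":30},{"translation":[0,0,0],"yaw":0,"jaw":30},{"translation":[0,0,0],"yaw":0,"jaw":30}]'
```

```text
time: 4.53
position: [0.5177, 0.0926, 0.1212]
tcp_rot: [-180.0, 0.0, 171.2]
force: [-11.5, -0.8, 25.2]
opening: 0.0301
grasp_force: 12.5
```

The lid is home: the tips stopped at 96 mm and the force rose sharply. I'll retract, then move behind the tub.

```bash
python3 -m inch '[{"translation":[0,0,-0.3],"yaw":0,"jaw":30},{"translation":[0,0,-0.6],"yaw":0,"jaw":30},{"translation":[0.6,-0.04,0],"yaw":0,"jaw":40},{"translation":[0.8,0,0],"yaw":0,"jaw":40},{"translation":[0.5,0,0],"yaw":0,"jaw":40}]';  python3 - <<'E'
from h import *
D={}
for n,at in(("scene",(357,213)),("side",(300,218))):
    im=snapshot(n);cv2.imwrite(f"pics/{n}1.png",im[:,:,::-1])
b=[cv2.imread(f"pics/{n}1.png")[y:y+200,x:x+260] for n,x,y in(("scene",250,150),("side",220,130))]
cv2.imwrite("pics/c1.png",cv2.resize(np.hstack(b),(800,308)))
E
python3 go.py '[.5206-.118*.988,.0897+.118*.156,.09]'
```

```text
time: 5.15
position: [0.4022, 0.1079, 0.1715]
tcp_rot: [-180.0, -0.1, 171.2]
force: [0.2, -0.4, -0.5]
opening: 0.0396
grasp_force: 0.0
mm tool [-2.4  0.4 81.3] units [-0.04  0.01  1.35] [-1.79988607e+02 -9.96619535e-02  1.71245759e+02] [ 0.7  0.1 -0.1] 5.25
```

View pics/c1.png

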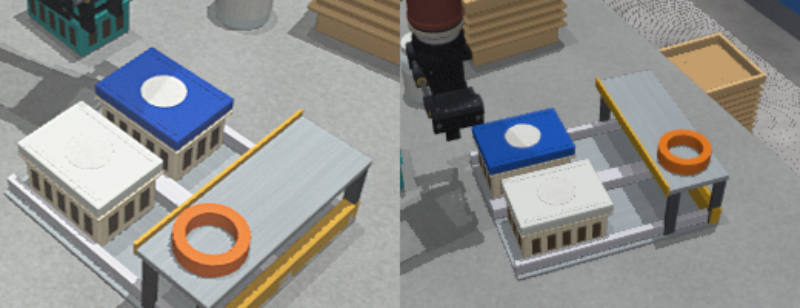

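No black seal shows any more: the blue lid at crop (165,90) is as low as the white one. Checking where the turquoise tub stands before I descend.

```bash
python3 - <<'E'
from h import *
for q in((262,138),(292,108),(338,130),(305,158)): print(onz("scene",q,.1).round(3))
E
python3 -m inch '[{"translation":[0,0,0.5],"yaw":0,"jaw":40},{"translation":[0,0,0.5],"yaw":0,"jaw":40},{"translation":[0,0,0.35],"yaw":0,"jaw":40},{"translation":[0,0,0],"yaw":0,"jaw":40},{"translation":[0,0,0],"yaw":0,"jaw":40}]'
```

```text
[0.215 0.155 0.1  ]
[0.195 0.29  0.1  ]
[0.339 0.282 0.1  ]
[0.34  0.155 0.1  ]
time: 5.88
position: [0.4052, 0.1076, 0.0917]
tcp_rot: [180.0, 0.1, 171.2]
force: [0.2, 0.8, 0.7]
opening: 0.0402
grasp_force: 0.0
```

```bash
for i in 1; do python3 -m inch '[{"translation":[-0.1,0,0],"yaw":0,"jaw":40},{"translation":[-0.15,0,0],"yaw":0,"jaw":40},{"translation":[-0.15,0,0],"yaw":0,"jaw":40},{"translation":[-0.15,0,0],"yaw":0,"jaw":40},{"translation":[-0.15,0,0],"yaw":0,"jaw":40}]'; done
python3 -m inch '[{"translation":[-0.15,0,0],"yaw":0,"jaw":40},{"translation":[-0.15,0,0],"yaw":0,"jaw":40},{"translation":[-0.15,0,0],"yaw":0,"jaw":40},{"translation":[-0.15,0,0],"yaw":0,"jaw":40},{"translation":[-0.15,0,0],"yaw":0,"jaw":40}]'
```

```text
time: 6.5
position: [0.4455, 0.1013, 0.0907]
tcp_rot: [-180.0, -0.1, 171.2]
force: [-4.0, -0.2, 3.5]
opening: 0.0398
grasp_force: 2.3
time: 7.12
position: [0.4908, 0.0942, 0.0908]
tcp_rot: [-180.0, -0.0, 171.2]
force: [-2.3, 0.8, -0.6]
opening: 0.0399
grasp_force: 1.0
```

```bash
python3 -m inch '[{"translation":[-0.15,0,0],"yaw":0,"jaw":40},{"translation":[-0.15,0,0],"yaw":0,"jaw":40},{"translation":[-0.15,0,0],"yaw":0,"jaw":40},{"translation":[-0.15,0,0],"yaw":0,"jaw":40},{"translation":[-0.15,0,0],"yaw":0,"jaw":40}]'; 
python3 -m inch '[{"translation":[-0.15,0,0],"yaw":0,"jaw":40},{"translation":[-0.15,0,0],"yaw":0,"jaw":40},{"translation":[-0.12,0,0],"yaw":0,"jaw":40},{"translation":[-0.1,0,0],"yaw":0,"jaw":40},{"translation":[-0.08,0,0],"yaw":0,"jaw":40}]'
python3 - <<'E'
from h import *
b=[snapshot(n)[y:y+200,x:x+260,::-1] for n,x,y in(("scene",250,150),("side",220,130))]
cv2.imwrite("pics/c2.png",cv2.resize(np.hstack(b),(800,308)))
E
```

```text
time: 7.75
position: [0.5353, 0.0874, 0.0909]
tcp_rot: [-180.0, -0.0, 171.2]
force: [-1.9, 0.3, -1.2]
opening: 0.0399
grasp_force: 1.0
time: 8.38
position: [0.5705, 0.0819, 0.091]
tcp_rot: [180.0, -0.0, 171.2]
force: [-2.9, 0.1, -0.1]
opening: 0.04
grasp_force: 1.4
```

View pics/c2.png

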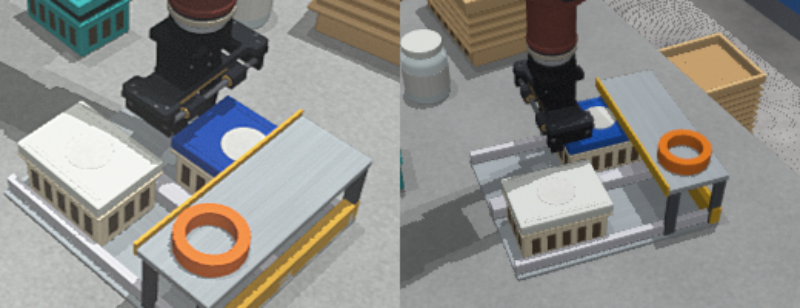

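The tub is passing under the shelf, its lid at crop (245,140), and the white tub and tape roll haven't moved. I'll keep pushing slowly until the stop.

```bash
python3 -m inch '[{"translation":[-0.1,0,0],"yaw":0,"jaw":40},{"translation":[-0.1,0,0],"yaw":0,"jaw":40},{"translation":[-0.1,0,0],"yaw":0,"jaw":40},{"translation":[-0.1,0,0],"yaw":0,"jaw":40},{"translation":[-0.06,0,0],"yaw":0,"jaw":40}]'; 
python3 -m inch '[{"translation":[-0.05,0,0],"yaw":0,"jaw":40},{"translation":[-0.05,0,0],"yaw":0,"jaw":40},{"translation":[-0.04,0,0],"yaw":0,"jaw":40},{"translation":[-0.04,0,0],"yaw":0,"jaw":40},{"translation":[0,0,0],"yaw":0,"jaw":40}]'
```

```text
time: 9.1
position: [0.5979, 0.0777, 0.091]
tcp_rot: [180.0, 0.0, 171.2]
force: [-4.4, 0.4, 3.0]
opening: 0.0397
grasp_force: 2.3
time: 9.72
position: [0.6087, 0.076, 0.0909]
tcp_rot: [180.0, 0.1, 171.2]
force: [-2.4, -0.7, 1.3]
opening: 0.0399
grasp_force: 1.0
```

```bash
python3 -m inch '[{"translation":[-0.04,0,0],"yaw":0,"jaw":40},{"translation":[-0.04,0,0],"yaw":0,"jaw":40},{"translation":[-0.04,0,0],"yaw":0,"jaw":40},{"translation":[-0.03,0,0],"yaw":0,"jaw":40},{"translation":[0,0,0],"yaw":0,"jaw":40}]'
```

```text
time: 10.35
position: [0.6136, 0.0754, 0.0907]
tcp_rot: [-180.0, -0.5, 171.2]
force: [-18.7, 2.5, 14.5]
opening: 0.0405
grasp_force: 9.5
```

```bash
python3 -m inch '[{"translation":[0.05,0,0],"yaw":0,"jaw":40},{"translation":[0.05,0,0],"yaw":0,"jaw":40},{"translation":[0.2,0,0],"yaw":0,"jaw":40},{"translation":[0.5,0,0],"yaw":0,"jaw":40},{"translation":[0.5,0,-0.5],"yaw":0,"jaw":40}]'
python3 -m inch '[{"translation":[0.5,0,-0.6],"yaw":0,"jaw":40},{"translation":[0.8,0,-0.5],"yaw":0,"jaw":40},{"translation":[0.8,0,-0.3],"yaw":0,"jaw":40},{"translation":[0.8,0,0],"yaw":0,"jaw":40},{"translation":[0,0,0],"yaw":0,"jaw":40}]'
python3 - <<'E'
from h import *
I={n:snapshot(n) for n in("scene","side")}
b=[I[n][y:y+200,x:x+260,::-1] for n,x,y in(("scene",250,150),("side",220,130))]
cv2.imwrite("pics/c3.png",cv2.resize(np.hstack(b),(800,308)))
for n in I:
    cv2.imwrite(f"pics/{n}3.png",I[n][:,:,::-1])
    h=hsv(I[n]);H,S,V=[h[:,:,i].astype(int) for i in range(3)]
    m=((H>108)&(H<125)&(S>150)&(V>150)); m[:150]=0;m[300:]=0
    k=max(cv2.findContours(m.astype(np.uint8),0,1)[0],key=cv2.contourArea)
    q=cv2.approxPolyDP(cv2.convexHull(k),4,True)[:,0]
    print(n,[(p.tolist(),onz(n,p,.096).round(4)[:2].tolist()) for p in q])
E
```

```text
time: 10.98
position: [0.5369, 0.0866, 0.1186]
tcp_rot: [-179.9, -0.3, 171.2]
force: [1.0, 0.1, 0.5]
opening: 0.0399
grasp_force: 0.0
time: 11.6
position: [0.3656, 0.1137, 0.2047]
tcp_rot: [180.0, 0.1, 171.3]
force: [0.6, -0.2, -1.3]
opening: 0.04
grasp_force: 0.0
scene [([429, 232], [0.6718, 0.1186]), ([394, 260], [0.6554, 0.0174]), ([379, 251], [0.6208, 0.0201]), ([414, 223], [0.6359, 0.123])]
side [([363, 217], [0.6657, 0.0099]), ([346, 221], [0.619, 0.0178]), ([332, 197], [0.6362, 0.1199]), ([348, 193], [0.6833, 0.1139])]
```

View pics/c3.png

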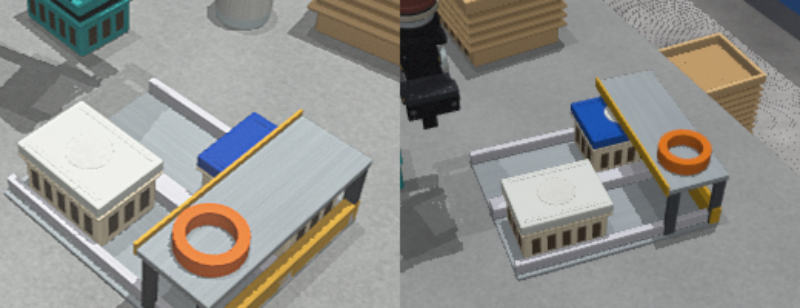

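The tub is in under the shelf, its near edge about 53 mm in front of the shelf edge, and the white tub and tape roll haven't moved. The last push was firm and high up, so I'll do a gentle re-push to check it is seated.

```bash
python3 -m inch '[{"translation":[-0.8,0,0],"yaw":0,"jaw":40},{"translation":[-0.8,0,0.3],"yaw":0,"jaw":40},{"translation":[-0.8,0,0.5],"yaw":0,"jaw":40},{"translation":[-0.5,0,0.6],"yaw":0,"jaw":40},{"translation":[-0.3,0,0.5],"yaw":0,"jaw":40}]'
python3 -m inch '[{"translation":[-0.3,0,0],"yaw":0,"jaw":40},{"translation":[-0.2,0,0],"yaw":0,"jaw":40},{"translation":[-0.15,0,0],"yaw":0,"jaw":40},{"translation":[0,0,0],"yaw":0,"jaw":40},{"translation":[0,0,0],"yaw":0,"jaw":40}]'; python3 go.py '[.6136,.0754,.091]'
```

```text
time: 12.32
position: [0.5599, 0.0829, 0.0883]
tcp_rot: [-180.0, -0.0, 171.1]
force: [0.5, -0.1, -0.3]
opening: 0.0402
grasp_force: 0.0
time: 12.95
position: [0.5961, 0.078, 0.0912]
tcp_rot: [-180.0, 0.0, 171.2]
force: [0.0, 0.4, 0.2]
opening: 0.0402
grasp_force: 0.0
mm tool [-17.7   0.1   0.2] units [-0.29  0.    0.  ] [-1.79999668e+02  9.22513009e-03  1.71198039e+02] [0.  0.4 0.2] 12.95
```

```bash
python3 -m inch '[{"translation":[-0.1,0,0],"yaw":0,"jaw":40},{"translation":[-0.1,0,0],"yaw":0,"jaw":40},{"translation":[0,0,0],"yaw":0,"jaw":40},{"translation":[0,0,0],"yaw":0,"jaw":40},{"translation":[0,0,0],"yaw":0,"jaw":40}]'
python3 -m inch '[{"translation":[-0.03,0,0],"yaw":0,"jaw":40},{"translation":[-0.03,0,0],"yaw":0,"jaw":40},{"translation":[0,0,0],"yaw":0,"jaw":40},{"translation":[0,0,0],"yaw":0,"jaw":40},{"translation":[0,0,0],"yaw":0,"jaw":40}]'
```

```text
time: 13.58
position: [0.608, 0.0761, 0.0909]
tcp_rot: [-180.0, -0.0, 171.2]
force: [0.7, -0.3, -0.9]
opening: 0.04
grasp_force: 0.0
time: 14.2
position: [0.6117, 0.0755, 0.0909]
tcp_rot: [-180.0, -0.0, 171.2]
force: [0.2, 0.2, 0.3]
opening: 0.0398
grasp_force: 0.0
```

```bash
python3 -m inch '[{"translation":[-0.03,0,0],"yaw":0,"jaw":40},{"translation":[0,0,0],"yaw":0,"jaw":40},{"translation":[0,0,0],"yaw":0,"jaw":40},{"translation":[0,0,0],"yaw":0,"jaw":40},{"translation":[0,0,0],"yaw":0,"jaw":40}]'
```

```text
time: 14.82
position: [0.6133, 0.0753, 0.0908]
tcp_rot: [-180.0, -0.0, 171.2]
force: [-1.3, 0.0, 0.5]
opening: 0.0397
grasp_force: 1.1
```

```bash
python3 -m inch '[{"translation":[-0.02,0,0],"yaw":0,"jaw":40},{"translation":[0,0,0],"yaw":0,"jaw":40},{"translation":[0,0,0],"yaw":0,"jaw":40},{"translation":[0,0,0],"yaw":0,"jaw":40},{"translation":[0,0,0],"yaw":0,"jaw":40}]'
```

```text
time: 15.45
position: [0.6134, 0.0753, 0.0908]
tcp_rot: [-180.0, -0.2, 171.2]
force: [-7.1, 0.9, 3.7]
opening: 0.04
grasp_force: 3.6
```

The tub doesn't move at 7 N, about three times its sliding friction, so it is against the stop. I'll retract and hand in.

```bash
python3 -m inch '[{"translation":[0.03,0,0],"yaw":0,"jaw":40},{"translation":[0.1,0,0],"yaw":0,"jaw":40},{"translation":[0.3,0,0],"yaw":0,"jaw":40},{"translation":[0.6,0,-0.3],"yaw":0,"jaw":40},{"translation":[0.6,0,-0.6],"yaw":0,"jaw":40}]'
python3 -m inch '[{"translation":[0.5,0,-0.6],"yaw":0,"jaw":40},{"translation":[0.5,0,-0.5],"yaw":0,"jaw":40},{"translation":[0,0,0],"yaw":0,"jaw":40},{"translation":[0,0,0],"yaw":0,"jaw":40},{"translation":[0,0,0],"yaw":0,"jaw":40}]'
python3 - <<'E'
from h import *
b=[snapshot(n)[y:y+200,x:x+260,::-1] for n,x,y in(("scene",250,150),("side",220,130))]
cv2.imwrite("pics/c4.png",cv2.resize(np.hstack(b),(800,308)))
E
```

```text
time: 16.08
position: [0.5159, 0.0901, 0.1438]
tcp_rot: [-180.0, -0.2, 171.2]
force: [-0.0, 0.5, 0.9]
opening: 0.04
grasp_force: 0.0
time: 16.7
position: [0.4587, 0.099, 0.2097]
tcp_rot: [-180.0, -0.1, 171.2]
force: [0.5, 0.0, -0.4]
opening: 0.0399
grasp_force: 0.0
```

View pics/c4.png

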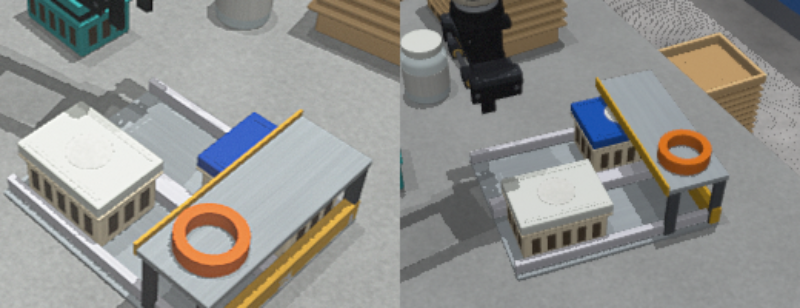

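The closed tub is under the shelf, its lid at crop (240,145), with the white tub and tape roll unmoved and the arm clear.

```bash
python3 -c "from rig import *; print(finish_job())"
```

```text
the job is handed in; nothing more can be done
None
```

The job is handed in: the blue lid is pressed fully home with no seal showing, the tub stands against the back stop, and the white tub and tape roll were left where they were (about 17 s on the robot's clock).

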